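# Lever open the punch case and put the punches away

### The job

The flush cover of the wooden punch case has no handle: work the thin blade of the knife into the gap above the front ledge and lever the cover up with it, then swing the cover over until it leans back past upright. Lay the knife flat on the bench again, clear of the case, and put the two steel punches away lying down in the case, one in each pocket. Leave the file jar, the hammer and the blue tray where they are.

Things in the scene. Friction and masses are not known exactly. Their poses are not given: they have to be found in the camera images.
- case: brown wooden case fixed to the bench, 172 mm along x, 170 mm along y, 66 mm high. Origin at bench level under the middle of the pockets; z up; -x is its front. In front a ledge 22 mm deep (case x -97 to -75 mm), 170 mm wide, top at 50 mm; the front wall behind it (x -75 to -63 mm) has the same top. Side walls (|y| 75 to 85 mm) rise to 66 mm.
- ledge (a point): middle of the ledge's top: case x -86, y 0, z 50 mm. Behind it, between this height and the underside of the shut cover (54.5 mm), an open gap 4.5 mm high and 146 mm wide leads in under the cover.
- cover: the dark wooden cover, 148 mm front to hinge, 146 mm wide, 11.5 mm thick. Origin on the hinge axis; shut, its axes are the case's axes, and opening turns it about y, so its z axis tilts from vertical by the opening angle (0 shut, 1.57 upright, 1.9 stop). The panel runs to 150 mm along its own -x, between z = -11.5 mm (underside) and 0. Stiff hinge (4 to 6 N at the edge): it stays where left.
- cover_hinge (a point): middle of the hinge axis, fixed to the case at case x 75, y 0, z 66 mm. The axis runs along the case's y; the front edge rises as the cover opens.
- cover_edge (a point): middle of the cover's lower front edge (underside); moves with the cover.
- knife: stiff opening knife lying flat: wooden handle 100 long, 22 wide, 24 mm high; flat steel blade 90 long, 26 wide, 3 mm thick (2 mm over the last 14 mm). Origin: on the underside where blade meets handle; x points to the tip, z up. Blade and handle share one flat underside (z = 0). 110 g.
- knife_tip (a point): end of the blade, at its underside: knife x 90, z 0 mm.
- knife_grip (a point): where to grip the handle, near its centre of mass: knife x -35, z 12 mm (middle of the handle's height).
- punch_a: square steel punch lying on the bench, 80 mm long along its x, 16 mm square over the main length, stepped down to 8 mm in the last 20 mm at the +x end. Origin: middle of its length, on the underside. 140 g.
- punch_b: a second punch, same as punch_a.
- pocket_0 (a point): middle of the floor of the pocket on the case's +y side, 28 mm above the bench; the pocket is 128 mm along the case's x, 72 mm along y, 22 mm deep below the ledge height (divider 6 mm thick, its top 44 mm above the bench). Axes as the case.
- pocket_1 (a point): the same for the pocket on the case's -y side.
- file_jar: glass jar 66 mm across and 85 mm high, with needle files standing in it to 160 mm; bystander. Origin under its middle.
- hammer: small hammer lying on the bench, 220 mm long; bystander.
- blue_tray: blue open tray 100 by 140 mm, 45 mm high; bystander. Origin under its middle.
There are look-alikes about, which are no part of the job. What is shaped like the punch_b but black or red is not meant. There is more than one size of the case; the one meant has the size given above.

How it is judged:
By the outcome, as a careful person would: the job done as asked, in the order asked, and still so for the second after the job is handed in, with the robot touching nothing.
It also fails if it takes over 72 s, if anything falls off the work surface, if the arm or the gripper's body presses on something with over 40 N, if the wrist force passes 120 N, or if a joint passes its speed limit or range.

### The arm

A 6-joint arm with a two-finger parallel gripper is mounted at the origin on the work surface. World frame = base frame: x ahead of the robot, y to its left, z up, the work surface at z = 0. Lengths are in m, angles in rad, forces in N, time in s.
With the tool pointing down it reaches from about 0.35 to 0.975 m from the base axis. Payload 7.1 kg.
Tool frame: the origin (TCP) lies midway between the tips of the shut fingers; the grasp point (between the pads) lies 19 mm behind it; z points along the fingers, x is the direction in which the jaws open and shut, and the axes are right-handed (so a half turn about z gives the same grasp; the last joint's range is limited). The gripper opens to 88 mm and grips with 3 to 60 N. Pads are 20 mm wide; open, the fingers measure 115 mm over their backs; the gripper's body (75 mm by 178 mm) begins 61 mm behind the grasp point.
Start: joints at [-1.33, 0.423, 1.63, -0, 1.089, -0.019], TCP at [0.161, -0.604, 0.223] pointing down, gripper open.
Joint ranges: [-3, 3], [-0.9, 2.11], [0.09, 2.58], [-1.31, 4.45], [0.11, 2.69], [-2.54, 2.54]. Speed limits (rad/s): [2.39, 2.39, 3.01, 3.14, 3.14, 3.14].

### API

Orientations are given as a unit quaternion [w, x, y, z].
In Python, from station import move_pose, movel, movej, command_gripper, wait, inverse_kinematics, read_camera, camera_info, MotionError, job_done, get_time, get_joint_pos, get_qvel, get_effort, get_tcp_pos, get_ee_rot, get_ft_force, get_ft_torque, get_grip_width gives the robot as it stands. Calls block until the motion is done:
- move_pose(position, orientation): joint-space move of the TCP to a pose.
- movel(position, frame=None, v=0.15, until_force=None): straight line of the TCP; frame=None keeps the orientation; v is the mean speed in m/s. With until_force (N) it stops when the force on the tool has changed by that much, and returns True; else False.
- movej(angles): joint-space move.
- command_gripper(opening): opening from 0.0 (shut) to 1.0 (fully open); the grip force is fixed at half the most; returns when the fingers have stopped.
- wait(seconds).
- inverse_kinematics(position, orientation): joint angles nearest the present ones, or None.
- read_camera(name): name is "scene" or "top"; returns the picture (480x640x3 uint8, red, green, blue); there is no depth.
- camera_info(name): a dict with "intrinsics" (3x3 intrinsics, pixels), "T" (4x4, takes a point from camera to world coordinates). Camera axes: x right, y up, looking along -z (the intrinsics and any distortion apply to the point x, -y, -z); pixel columns grow to the right and rows downward; lengths in m; the calibration is good to about 2 mm. A picture is of the moment at which its call begins. camera_info takes no time and is no camera call.
A pose or a line that the arm cannot do raises MotionError and nothing moves.
- job_done(): hands the job in, once; it reports no verdict.
Readings, each from a call of its own:
- get_time(): time.
- get_joint_pos(): joint angles.
- get_qvel(): joint speeds.
- get_effort(): joint torques, N m.
- get_tcp_pos(): TCP position.
- get_ee_rot(): TCP orientation.
- get_ft_force(): force on the tool from outside, world axes, zero at the start.
- get_ft_torque(): the same for the moment, N m.
- get_grip_width(): opening from 0.0 (shut) to 1.0 (fully open).
Only numpy, scipy, OpenCV 4.12 (cv2) and the standard library are available. Lean on these libraries where they do the work, as an engineer would, in place of code of your own. Each camera call takes 0.05 s, during which the arm holds its last target.

## Working session

There is one attempt and no reset: what is moved stays moved. The work goes in short steps, each a Python script; the robot and the scene stay as the last script left them, time stands still between calls to the robot, and variables do not carry over. Pictures are saved under pics/ and viewed, and the job is handed in when it is done.

```bash
mkdir -p pics; ls; python3 - <<'E'
from station import *
import cv2,numpy as np
for n in ["scene","top"]:
    im=read_camera(n); cv2.imwrite(f"pics/{n}0.png",im[:,:,::-1])
    i=camera_info(n); print(n,{k:(np.round(v,4).tolist() if not isinstance(v,str) else v) for k,v in i.items()})
print(get_time(),get_ee_rot(),get_tcp_pos())
E
```

```text
pics
scene {'intrinsics': [[465.7308, 0.0, 325.0221], [0.0, 465.7308, 236.2056], [0.0, 0.0, 1.0]], 'T': [[-0.0836, -0.6697, 0.7379, 1.2128], [0.9962, -0.0389, 0.0776, -0.0002], [-0.0232, 0.7416, 0.6705, 0.6692], [0.0, 0.0, 0.0, 1.0]]}
top {'intrinsics': [[544.3875, 0.0, 322.4829], [0.0, 544.3875, 240.9611], [0.0, 0.0, 1.0]], 'T': [[-0.0135, 0.9979, -0.063, 0.5027], [-0.9999, -0.014, -0.0083, -0.057], [-0.0091, 0.0628, 0.998, 1.2629], [0.0, 0.0, 0.0, 1.0]]}
0.1 [-4.22358559e-04  7.92727296e-01 -6.09576072e-01 -5.18251195e-04] [ 0.16045253 -0.60354719  0.22201344]
```

View pics/top0.png

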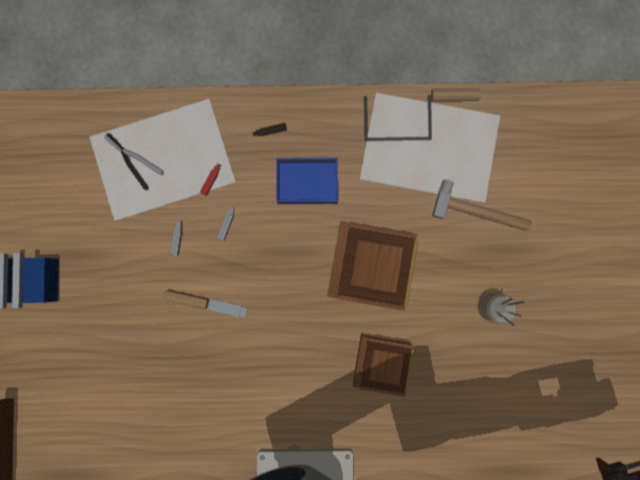

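View pics/scene0.png

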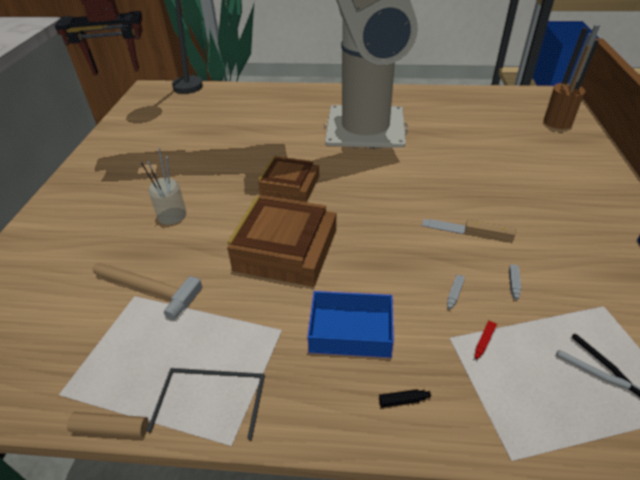

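```bash
python3 - <<'E'
import cv2,numpy as np
t=cv2.imread("pics/top0.png");s=cv2.imread("pics/scene0.png")
a=cv2.resize(t[210:320,315:430],None,fx=5,fy=5,interpolation=cv2.INTER_CUBIC)
cv2.imwrite("pics/c1.png",a)
b=cv2.resize(s[185:295,220:350],None,fx=5,fy=5,interpolation=cv2.INTER_CUBIC);cv2.imwrite("pics/c2.png",b)
b=cv2.resize(t[190:330,150:260],None,fx=4,fy=4,interpolation=cv2.INTER_CUBIC);cv2.imwrite("pics/c3.png",b)
E
```

```text
(no output)
```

View pics/c1.png

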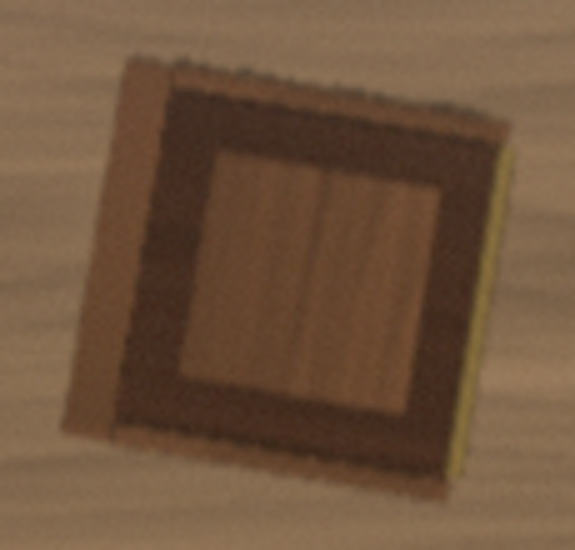

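View pics/c2.png

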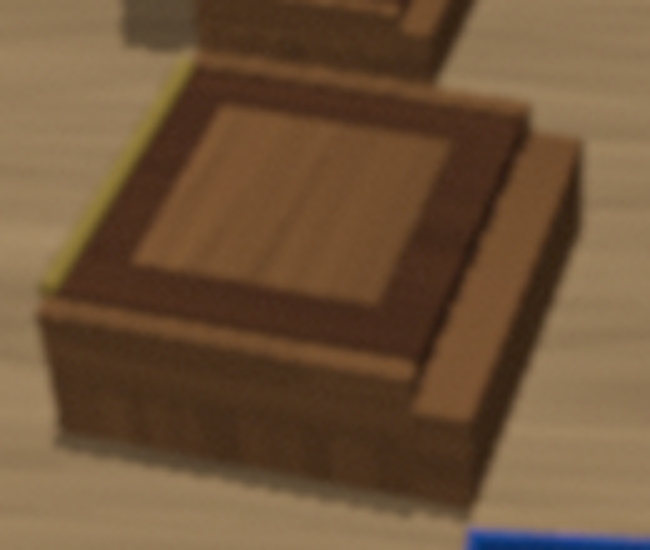

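View pics/c3.png

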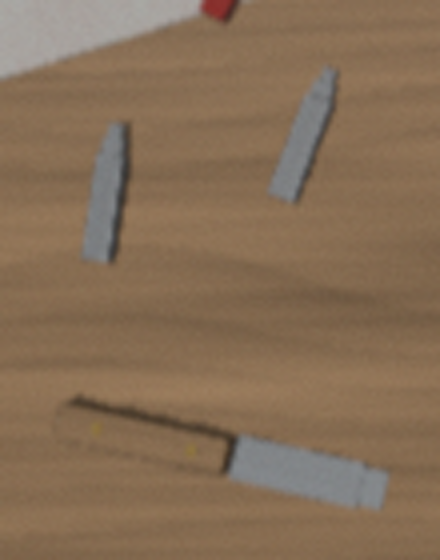

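```bash
cat > vis.py <<'E'
import cv2,numpy as np
from station import camera_info
def ray(n,uv,z):
    i=camera_info(n);K=np.array(i["intrinsics"]);T=np.array(i["T"])
    uv=np.atleast_2d(np.asarray(uv,float))
    d=np.c_[(uv[:,0]-K[0,2])/K[0,0],-(uv[:,1]-K[1,2])/K[1,1],-np.ones(len(uv))]@T[:3,:3].T
    o=T[:3,3]; return o+d*((z-o[2])/d[:,2])[:,None]
def proj(n,P):
    i=camera_info(n);K=np.array(i["intrinsics"]);T=np.array(i["T"])
    p=(np.atleast_2d(P)-T[:3,3])@T[:3,:3]
    return np.c_[K[0,0]*p[:,0]/-p[:,2]+K[0,2],K[1,1]*-p[:,1]/-p[:,2]+K[1,2]]
E
python3 - <<'E'
import cv2,numpy as np
from vis import *
print(camera_info("top").keys())
for n,roi in [("top",(160,200,100,135)),("scene",None)]:
    im=cv2.imread(f"pics/{n}0.png");h=cv2.cvtColor(im,cv2.COLOR_BGR2HSV)
    # dark cover
    m=((im[:,:,2]<92)&(im[:,:,2]>45)&(im[:,:,2].astype(int)-im[:,:,0]>25)).astype(np.uint8)*255
    box=(325,215,100,100) if n=="top" else (228,196,100,72)
    mm=np.zeros_like(m);x,y,w,hh=box;mm[y:y+hh,x:x+w]=m[y:y+hh,x:x+w]
    cv2.imwrite(f"pics/m_{n}.png",cv2.resize(mm[y:y+hh,x:x+w],None,fx=5,fy=5,interpolation=0))
    # steel
    g=((h[:,:,1]<45)&(h[:,:,2]>100)).astype(np.uint8)*255
    cs,_=cv2.findContours(g,cv2.RETR_EXTERNAL,cv2.CHAIN_APPROX_NONE)
    for c in cs:
        a=cv2.contourArea(c)
        if 60<a<1500:
            r=cv2.minAreaRect(c);print(n,a,np.round(r[0],1),np.round(r[1],1),r[2])
# hand-read case corners
t=lambda x,y:(x/5+315-.4,y/5+210-.4); s=lambda x,y:(x/5+220-.4,y/5+185-.4)
print("ledge top front",ray("top",[t(125,57),t(62,432)],.05)); print("sc",ray("scene",[s(582,143),s(470,420)],.05))
print("cover F+-y",ray("top",[t(168,88),t(113,430)],.066),"hinge side",ray("top",[t(497,145),t(450,475)],.066))
print("sc cover front",ray("scene",[s(527,115),s(417,362)],.066),"outer case back",ray("scene",[s(192,58),s(42,300)],.066))
print("top outer back",ray("top",[t(512,122),t(445,500)],.066))
E
```

```text
dict_keys(['intrinsics', 'T'])
top 352.5 [267.5 463.5] [23. 21.] 90.0
top 373.5 [342.5 465. ] [28.8 20.1] 87.70938873291016
top 395.5 [227. 308.] [38.9 11.6] 12.994616508483887
top 395.0 [502.5 309. ] [26. 25.] 90.0
top 304.5 [ 15.4 280.5] [ 6.5 55.1] 1.468800663948059
top 129.0 [  1.5 280.5] [ 3. 55.] 0.0
top 170.5 [175.6 237.7] [ 6.5 34.4] 8.746162414550781
top 178.0 [225.5 222.9] [ 6.8 34.3] 20.85445785522461
scene 1067.0 [ 38.3 467.5] [68.  23.3] 4.39870548248291
scene 256.5 [454.9 291. ] [ 9.2 33.5] 18.43494987487793
scene 229.5 [515.7 280.8] [32.6  9. ] 84.80557250976562
scene 307.5 [443.4 225.5] [43.   8.5] 10.784297943115234
scene 615.5 [165.2 193.9] [32.2 28.7] 69.775146484375
scene 1191.5 [29.  36.5] [39. 58.] 90.0
scene 1006.5 [519.1  32.8] [16.  71.3] 14.03624439239502
scene 95.0 [216.5  12. ] [24.  7.] 90.0
ledge top front [[ 0.62344372 -0.08580901  0.05      ]
 [ 0.4567824  -0.05528736  0.05      ]]
sc [[ 0.45837292 -0.05488847  0.05      ]
 [ 0.62127898 -0.08543731  0.05      ]]
cover F+-y [[ 0.60784624 -0.10417837  0.066     ]
 [ 0.45796689 -0.07764403  0.066     ]] hinge side [[ 0.58060928 -0.2484722   0.066     ]
 [ 0.4364648  -0.22450485  0.066     ]]
sc cover front [[ 0.46086834 -0.07744745  0.066     ]
 [ 0.60828853 -0.10578393  0.066     ]] outer case back [[ 0.42972457 -0.22442109  0.066     ]
 [ 0.58350315 -0.25288345  0.066     ]]
top outer back [[ 0.59066297 -0.25530953  0.066     ]
 [ 0.42563987 -0.22207611  0.066     ]]
```

View pics/m_top.png

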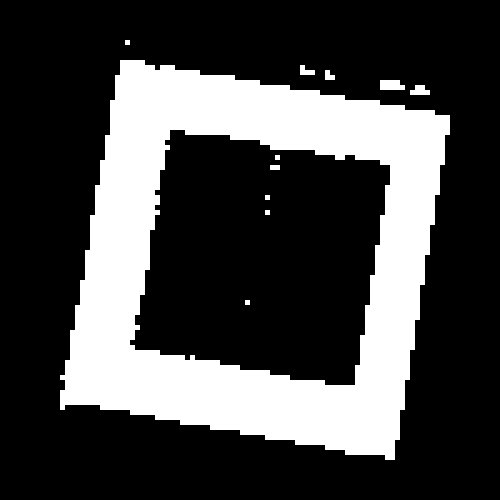

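View pics/m_scene.png

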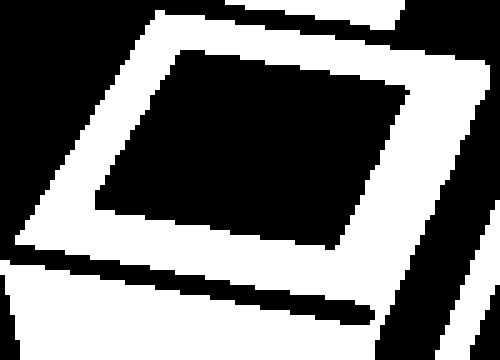

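```bash
cat > meas.py <<'E'
import cv2,numpy as np
from vis import *
def steel(n,im,near,lo=100,sat=45,amin=40):
    h=cv2.cvtColor(im,cv2.COLOR_BGR2HSV)
    g=((h[:,:,1]<sat)&(h[:,:,2]>lo)).astype(np.uint8)*255
    cs,_=cv2.findContours(g,cv2.RETR_EXTERNAL,cv2.CHAIN_APPROX_NONE)
    cs=[c for c in cs if cv2.contourArea(c)>amin]
    c=min(cs,key=lambda c:np.hypot(*(np.array(cv2.minAreaRect(c)[0])-near)))
    return c
def worldrect(n,c,z):
    P=ray(n,c.reshape(-1,2),z)[:,:2]
    r=cv2.minAreaRect((P*1000).astype(np.float32))
    b=cv2.boxPoints(r); e=b[1]-b[0];f=b[2]-b[1]
    l=e if np.linalg.norm(e)>np.linalg.norm(f) else f
    return np.array(r[0]),sorted(r[1]),np.arctan2(l[1],l[0])
E
python3 - <<'E'
from meas import *
N={"blade":(.003,{"top":(227,308),"scene":(443,225)}),"pR":(.016,{"top":(225,223),"scene":(455,291)}),"pL":(.016,{"top":(176,238),"scene":(516,281)})}
for k,(z,d) in N.items():
    for n,p in d.items():
        im=cv2.imread(f"pics/{n}0.png");print(k,n,*worldrect(n,steel(n,im,p),z))
# knife handle: tail & front corners, from c3 crop
t=lambda x,y:(x/4+150-.4,y/4+190-.4)
print(ray("top",[t(55,420),t(228,457)],.024), ray("top",[t(236,457),t(387,490)],.003))
E
python3 - <<'E'
import cv2
s=cv2.imread("pics/scene0.png")
cv2.imwrite("pics/c4.png",cv2.resize(s[205:315,410:530],None,fx=5,fy=5,interpolation=cv2.INTER_CUBIC))
E
```

```text
blade top [430.43045044 175.722229  ] [26.58637046813965, 89.8881607055664] 1.332961
blade scene [430.06472778 176.07507324] [28.707197189331055, 90.45340728759766] 1.3321977
pR top [626.34210205 176.17341614] [15.758585929870605, 78.95555877685547] -0.36728013
pR scene [628.09411621 175.22372437] [16.192174911499023, 84.10995483398438] -0.35356805
pL top [593.64715576 291.35888672] [15.127120971679688, 79.08910369873047] -0.14914447
pL scene [595.81719971 290.465271  ] [16.32827377319336, 83.84693145751953] -0.13981478
[[0.46384704 0.31653462 0.024     ]
 [0.44165625 0.21806926 0.024     ]] [[0.44056109 0.21810936 0.003     ]
 [0.42052703 0.13101314 0.003     ]]
```

View pics/c4.png

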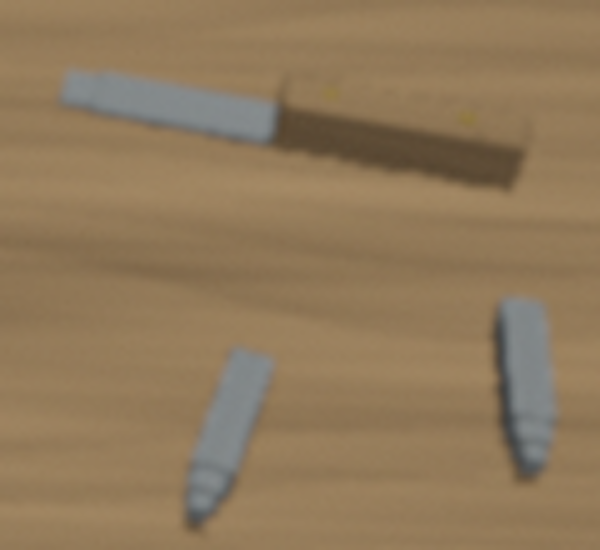

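```bash
cat > lib.py <<'E'
import numpy as np
from station import *
from scipy.spatial.transform import Rotation as Rn
CO=np.array([.521,-.165,0]); CY=-1.754
KO=np.array([.4408,.2196,0]); KY=-1.809
GX=-.022; GZ=.003
S=1
def C(x,z,y=0):  # mm case -> world
    c,s=np.cos(CY),np.sin(CY)
    return CO+np.array([c*x-s*y,s*x+c*y,z])/1000
def quat(yaw,p=0,s=1):
    x=np.array([np.cos(p)*np.cos(yaw),np.cos(p)*np.sin(yaw),np.sin(p)])
    y=np.array([-np.sin(yaw),np.cos(yaw),0]); z=np.cross(x,y)
    M=np.c_[s*y,s*x,-z]
    q=Rn.from_matrix(M).as_quat(); return np.r_[q[3],q[:3]],np.c_[x,y,z]
def tip(xz,p,dz=0,y=0,yaw=CY,s=None):  # TCP pose for knife tip at case x,z (mm), pitch p deg
    q,K=quat(yaw,np.radians(p),S if s is None else s)
    return C(xz[0],xz[1],y)+K@np.array([GX-.09,0,GZ])+[0,0,dz], q
def U(r,th): # underside point, case mm
    return np.array([75-r*np.cos(th)-11.5*np.sin(th),66+r*np.sin(th)-11.5*np.cos(th)])
def swing(th,r,pmax=40,press=0):
    pz=U(r,th)
    if th>.95: pd=np.interp(th,[.95,1.5,1.9],[pmax,0,-8])
    else: pd=pmax
    p=min(pd,np.degrees(np.arcsin(np.clip((pz[1]-10)/190,-.9,.9))))
    t=pz-2*np.array([-np.sin(np.radians(p)),np.cos(np.radians(p))])
    return t,p
def lever(pd,s=62):
    a=np.radians(pd); return np.array([-97+s*np.cos(a),50+s*np.sin(a)]),pd
E
python3 - <<'E'
import lib; from lib import *
for s in (1,-1):
    q,K=quat(KY,0,s); j=inverse_kinematics(KO+K@[GX,0,GZ],q); print(s,None if j is None else np.round(j,2))
    for t,p in [((-110,60),0),((-35,51),0),lever(10),lever(20)]+[swing(a,132) for a in (.25,.4,.6,.8,1,1.2,1.4,1.6,1.8)]:
        pp,qq=tip(t,p,s=s);j=inverse_kinematics(pp,qq); print(s,np.round(t),round(p,1),np.round(pp,3),None if j is None else np.round(j,2))
E
```

```text
1 [ 0.47  0.62  1.99 -0.    0.53  0.71]
1 [-110   60] 0 [0.561 0.053 0.063] [ 0.07  0.57  1.85 -0.    0.72  0.26]
1 [-35  51] 0 [ 0.548 -0.02   0.054] [-0.06  0.56  1.89 -0.    0.69  0.12]
1 [-36.  61.] 10 [ 0.548 -0.021  0.044] [ 0.04  0.6   1.87 -0.26  0.73  0.42]
1 [-39.  71.] 20 [ 0.547 -0.022  0.036] [ 0.12  0.65  1.84 -0.47  0.81  0.66]
1 [-55.  86.] 24.1 [ 0.55  -0.009  0.043] [ 0.18  0.66  1.82 -0.51  0.89  0.74]
1 [-50. 105.] 30.6 [ 0.548 -0.02   0.051] [ 0.21  0.69  1.8  -0.6   0.98  0.82]
1 [-39. 129.] 39.6 [ 0.544 -0.04   0.06 ] [ 0.24  0.72  1.78 -0.71  1.09  0.91]
1 [-24. 151.] 40 [ 0.541 -0.055  0.081] [ 0.22  0.69  1.79 -0.72  1.11  0.88]
1 [ -5. 169.] 36.4 [ 0.539 -0.07   0.105] [ 0.17  0.61  1.82 -0.68  1.07  0.8 ]
1 [ 17. 183.] 21.8 [ 0.537 -0.079  0.144] [ 0.04  0.47  1.84 -0.45  0.97  0.51]
1 [ 41. 192.] 7.3 [ 0.534 -0.096  0.181] [-0.13  0.36  1.84 -0.16  0.95  0.15]
1 [ 67. 196.] -2.0 [ 0.529 -0.121  0.203] [-0.27  0.33  1.83  0.04  0.99 -0.11]
1 [ 94. 195.] -6.0 [ 0.524 -0.148  0.21 ] [-0.36  0.33  1.81  0.12  1.02 -0.24]
-1 [ 0.47  0.62  1.99 -0.    0.53 -2.43]
-1 [-110   60] 0 [0.561 0.053 0.063] None
-1 [-35  51] 0 [ 0.548 -0.02   0.054] None
-1 [-36.  61.] 10 [ 0.548 -0.021  0.044] None
-1 [-39.  71.] 20 [ 0.547 -0.022  0.036] [ 0.12  0.65  1.84 -0.47  0.81 -2.49]
-1 [-55.  86.] 24.1 [ 0.55  -0.009  0.043] [ 0.18  0.66  1.82 -0.51  0.89 -2.41]
-1 [-50. 105.] 30.6 [ 0.548 -0.02   0.051] [ 0.21  0.69  1.8  -0.6   0.98 -2.32]
-1 [-39. 129.] 39.6 [ 0.544 -0.04   0.06 ] [ 0.24  0.72  1.78 -0.71  1.09 -2.23]
-1 [-24. 151.] 40 [ 0.541 -0.055  0.081] [ 0.22  0.69  1.79 -0.72  1.11 -2.26]
-1 [ -5. 169.] 36.4 [ 0.539 -0.07   0.105] [ 0.17  0.61  1.82 -0.68  1.07 -2.34]
-1 [ 17. 183.] 21.8 [ 0.537 -0.079  0.144] None
-1 [ 41. 192.] 7.3 [ 0.534 -0.096  0.181] None
-1 [ 67. 196.] -2.0 [ 0.529 -0.121  0.203] None
-1 [ 94. 195.] -6.0 [ 0.524 -0.148  0.21 ] None
```

```bash
python3 - <<'E'
from lib import *
import cv2
q,K=quat(KY)
g=KO+K@[GX,0,GZ]
move_pose(g+[0,0,.27],q); movel(g+[0,0,.05],v=.25); movel(g,v=.08)
print(get_tcp_pos()-g,get_ft_force()); 
command_gripper(0.0); print(get_grip_width()*88,get_ft_force(),get_time())
movel(g+[0,0,.10],v=.15)
t0,q0=tip((-115,75),0); move_pose(t0,q0)
print(get_time(),get_ft_force(),get_tcp_pos()-t0)
for n in("top","scene"): cv2.imwrite(f"pics/{n}1.png",read_camera(n)[:,:,::-1])
a=cv2.imread("pics/top1.png")[190:320,230:430];b=cv2.imread("pics/scene1.png")[130:300,200:450]
cv2.imwrite("pics/d1.png",cv2.resize(a,None,fx=4,fy=4));cv2.imwrite("pics/d2.png",cv2.resize(b,None,fx=3.2,fy=3.2))
E
```

```text
[ 4.80254966e-05  4.02692862e-05 -5.66962182e-05] [ 0.00582805 -0.28524685  0.02066779]
21.885977517236977 [-0.46542178 -0.02026264  0.27779198] 6.0583
7.75 [ 0.72083057  0.16869798 -1.3700574 ] [-0.00092635  0.00053006 -0.00067376]
```

View pics/d1.png

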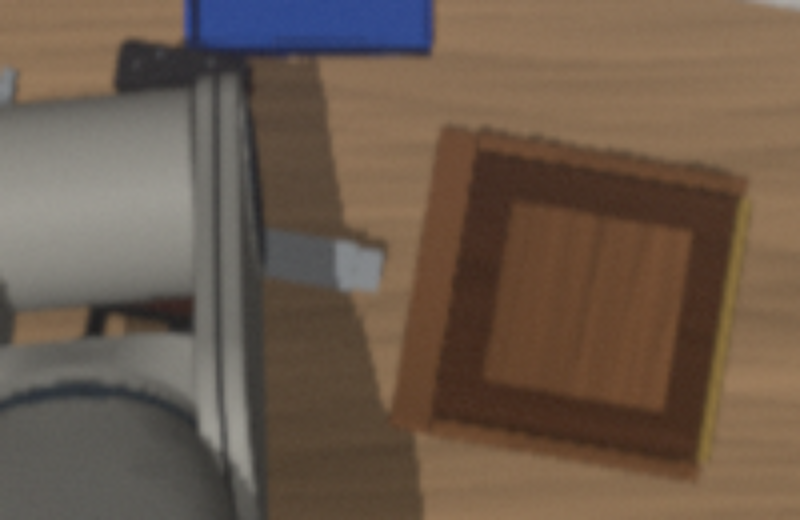

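View pics/d2.png

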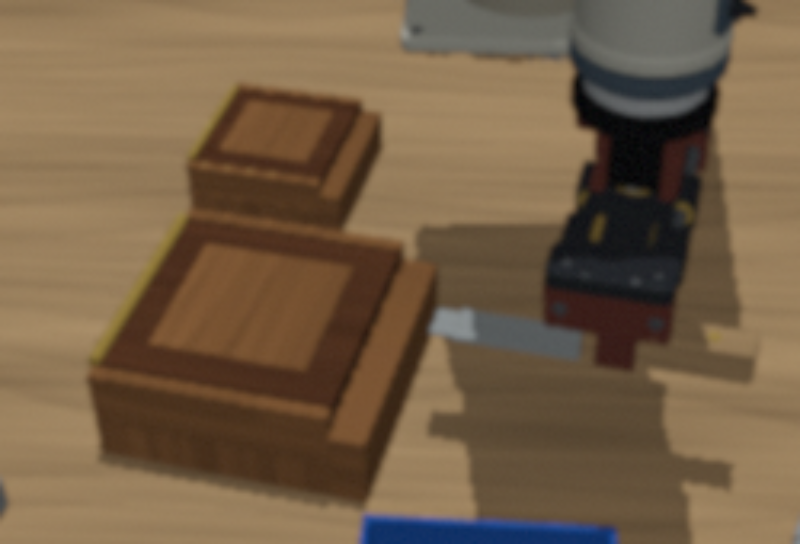

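```bash
python3 - <<'E'
from lib import *
from vis import *
print("tip seen",ray("top",[(383/4+229.6,265/4+189.6)],.077),C(-115,75), "front edge px", proj("top",[C(-97,50,85),C(-97,50,-85)]))
movel(tip((-84,75),0)[0],v=.1); movel(tip((-84,58),0)[0],v=.05); wait(.3)
f0=get_ft_force(); print(f0, get_tcp_pos()-tip((-84,58),0)[0])
hit=movel(tip((-84,46),0)[0],v=.01,until_force=2.5)
print(hit,get_tcp_pos(),(get_tcp_pos()-tip((-84,50),0)[0])*1000,get_ft_force()-f0,get_ft_torque(),get_time())
E
```

```text
tip seen [[ 0.54494834 -0.0529494   0.077     ]] [ 0.54195076 -0.05192451  0.075     ] front edge px [[339.29511465 221.53621444]
 [326.49248045 296.77131378]]
[-0.16682474  0.093486   -1.35249344] [1.79075455e-04 1.10154283e-05 1.93548894e-04]
True [0.55659844 0.02783498 0.05216312] [-0.10894815  0.11502446 -0.8368798 ] [0.56429514 0.6917234  4.72350498] [-0.28490993 -0.09308423 -0.00653659] 9.9333
```

```bash
python3 - <<'E'
from lib import *
z=get_tcp_pos()[2]
P,q=tip((-84,50),0); P[2]=z+.0013; movel(P,frame=q,v=.02); wait(.2); f0=get_ft_force(); print("free",f0)
P2,_=tip((-35,50),0); P2[2]=P[2]
hit=movel(P2,v=.03,until_force=6); wait(.1)
print(hit,(get_tcp_pos()-P2)*1000,get_ft_force()-f0,get_time())
E
```

```text
free [-0.31457124  0.734669   -1.20228107]
False [0.04586691 0.10938935 0.02175061] [ 0.40820565 -0.05158391 -0.66282791] 12.2667
```

```bash
python3 - <<'E'
from lib import *
import cv2
for p in (5,10,15,20):
    t,pp=lever(p); P,q=tip(t,pp); movel(P,frame=q,v=.04)
    print(p,np.round((get_tcp_pos()-P)*1000,2),np.round(get_ft_force(),1),get_time())
b=None
cv2.imwrite("pics/scene2.png",read_camera("scene")[:,:,::-1]);b=cv2.imread("pics/scene2.png")[130:300,200:450]
cv2.imwrite("pics/e2.png",cv2.resize(b,None,fx=3.2,fy=3.2))
E
```

```text
5 [0.18 0.6  0.18] [-0.6 -1.4  2.5] 12.5417
10 [0.25 0.46 0.31] [-0.2 -0.9  4.9] 12.8083
15 [0.22 0.45 0.29] [-0.5 -1.4  5.9] 13.0667
20 [0.11 0.47 0.19] [ 0.8 -1.4  5.6] 13.325
```

View pics/e2.png

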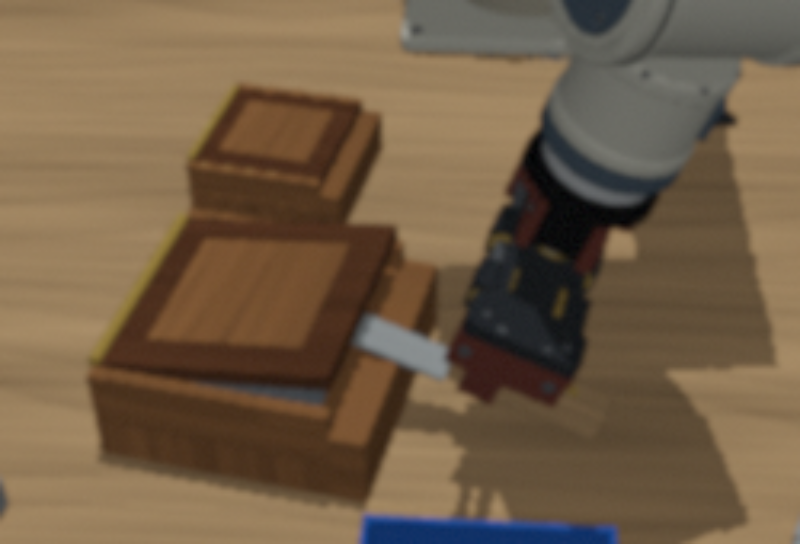

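```bash
python3 - <<'E'
from lib import *
import cv2
t,pp=lever(16.5); P,q=tip(t,pp); movel(P,frame=q,v=.06)
t,pp=swing(.13,133); print(t,pp); P,q=tip(t,pp); movel(P,frame=q,v=.06); wait(.1); f0=get_ft_force();print(f0)
for a in np.arange(.2,.46,.05):
    t,pp=swing(a,134); P,q=tip(t,pp); movel(P,frame=q,v=.05)
    print(round(a,2),round(pp,1),np.round((get_tcp_pos()-P)*1000,2),np.round(get_ft_force()-f0,1),get_time())
cv2.imwrite("pics/scene3.png",read_camera("scene")[:,:,::-1]);b=cv2.imread("pics/scene3.png")[130:300,200:450]
cv2.imwrite("pics/e3.png",cv2.resize(b,None,fx=3.2,fy=3.2))
E
```

```text
[-57.7175942   69.94727112] 18.99375855549802
[ 0.82732755 -0.29838243 -0.42482444]
0.2 22.1 [-0.04  0.18 -0.18] [-0.5 -0.3 -0.3] 14.4417
0.25 24.2 [-0.15  0.05 -0.2 ] [-0.7  0.7 -1.1] 14.6917
0.3 26.4 [-0.14  0.03 -0.16] [-0.  -0.4 -1.8] 14.9417
0.35 28.7 [-0.09 -0.01 -0.08] [-0.6  0.4 -1.8] 15.1917
0.4 30.9 [-0.05  0.02 -0.07] [-0.5 -0.  -1.7] 15.4417
0.45 33.2 [-0.01 -0.01 -0.07] [-1.6  0.4 -2. ] 15.7
```

View pics/e3.png

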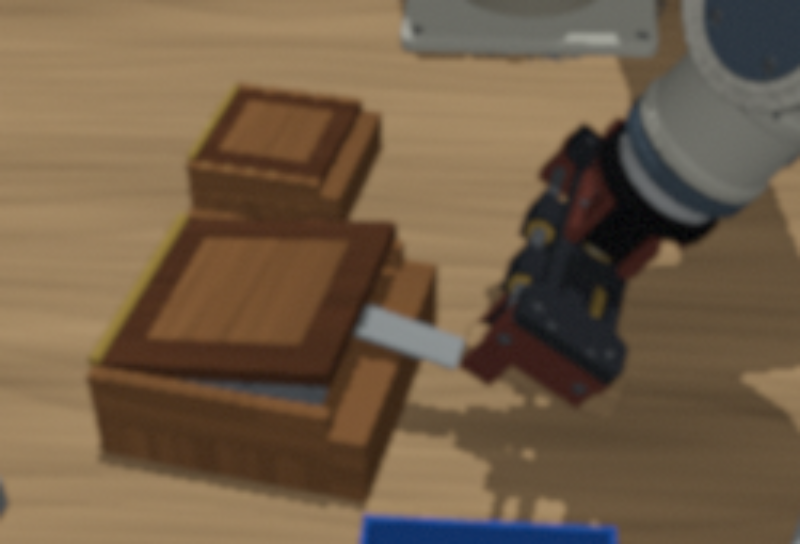

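```bash
python3 - <<'E'
from lib import *
import cv2
p0=get_tcp_pos(); c,s=np.cos(CY),np.sin(CY)
movel(p0+np.array([-c,-s,0])*.05,v=.12)
movel(p0+np.array([-c*.12,-s*.12,.06]),v=.2)
q,K=quat(KY)
ko=np.array([.44,.215,0]); g=ko+K@[GX,0,GZ]
move_pose(g+[0,0,.12],q); wait(.1); f0=get_ft_force()
cv2.imwrite("pics/scene4a.png",read_camera("scene")[:,:,::-1])
movel(g+[0,0,.05],v=.15); movel(g+[0,0,.0005],v=.05); wait(.1)
print(get_ft_force()-f0,get_tcp_pos()-g,get_time())
command_gripper(.45); movel(g+[0,0,.05],v=.2)
cv2.imwrite("pics/scene4.png",read_camera("scene")[:,:,::-1]);b=cv2.imread("pics/scene4.png")[130:320,200:550]
cv2.imwrite("pics/e4.png",cv2.resize(b,None,fx=2.2,fy=2.2))
print(get_time())
E
```

```text
[-2.15061844  2.23621981 12.94768033] [-0.00023785 -0.00011324  0.00091081] 19.6917
20.6417
```

View pics/e4.png

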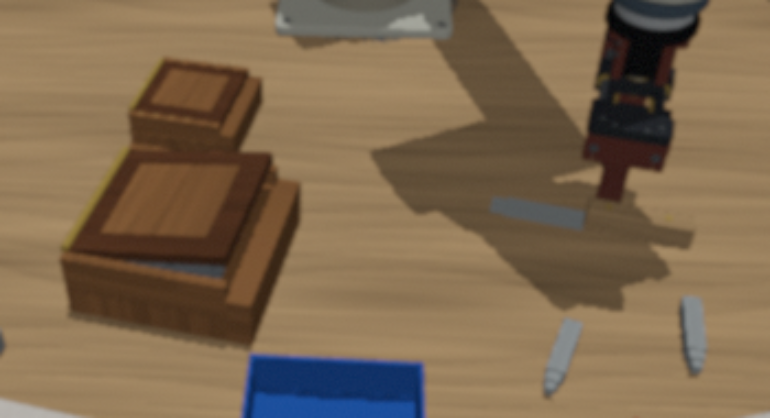

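View pics/scene4a.png

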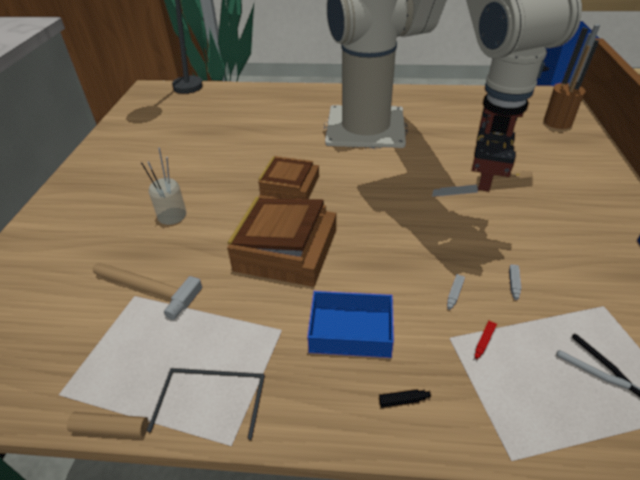

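```bash
python3 - <<'E'
from meas import *
from lib import *
from scipy.optimize import minimize_scalar
im=cv2.imread("pics/scene4.png")
b=lambda x,y:(x/2.2+200-.4,y/2.2+130-.4)
for lo in (55,65):
    print(worldrect("scene",steel("scene",im,b(535,213),lo=lo,sat=60),.003))
print("expected blade centre",(np.array([.44,.215,0])+quat(KY)[1]@[.045,0,0])*1000,KY+np.pi)
def F(th,y): # upper front corner
    return C(75-150*np.cos(th),66+150*np.sin(th),y)
for obs,y in [((273,155),-73),((232,262),73)]:
    r=minimize_scalar(lambda th:np.linalg.norm(proj("scene",F(th,y))[0]-b(*obs)),bounds=(0,.6),method="bounded");print(r.x,r.fun)
E
```

```text
(array([431.44223022, 176.93153381]), [31.488122940063477, 90.90756225585938], np.float32(1.3300216))
(array([431.44223022, 176.93153381]), [31.488122940063477, 90.90756225585938], np.float32(1.3300216))
expected blade centre [429.38191685 171.27064704   0.        ] 1.3325926535897932
0.14042333160354772 0.04162824422761616
0.11945968413075506 2.4245435285939263
```

```bash
sed -i 's/^KO=.*/KO=np.array([.442,.2206,0]); KY=-1.811/; s/^GX=.*/GX=-.060; GZ=.003/; s/pz\[1\]-10/pz[1]-8/' lib.py; python3 - <<'E'
from lib import *
import cv2
L=[((-125,62),4)]+[lever(p,105) for p in (4,10,20,31)]+[swing(a,r,50) for a,r in ((.45,148),(.5,146),(.7,140),(.9,134),(1.2,130),(1.5,130),(1.8,130))]
ok=True
for t,p in L:
    P,q=tip(t,p);j=inverse_kinematics(P,q);ok&=j is not None
    print(np.round(t),round(p,1),np.round(P,3),None if j is None else np.round(j,2))
assert ok
q,K=quat(KY); g=KO+K@[GX,0,GZ]
movel(g+[0,0,.05],frame=q,v=.2); movel(g,v=.1); command_gripper(0.); print(get_grip_width()*88,get_time())
movel(g+[0,0,.06],v=.2)
t,p=(-125,75),4; P,q=tip(t,p); move_pose(P,q); 
t,p=(-125,58),4; P,q=tip(t,p); movel(P,v=.12); wait(.1); f0=get_ft_force()
t,p=lever(4,105); P,q=tip(t,p,dz=.002); h=movel(P,frame=q,v=.1,until_force=8); wait(.1);print(h,get_tcp_pos()-P,get_ft_force()-f0,get_time())
cv2.imwrite("pics/scene5.png",read_camera("scene")[:,:,::-1]);b=cv2.imread("pics/scene5.png")[130:300,200:450]
cv2.imwrite("pics/e5.png",cv2.resize(b,None,fx=3.2,fy=3.2))
E
```

```text
[-125   62] 4 [0.571 0.105 0.055] [ 0.2   0.61  1.8  -0.09  0.76  0.45]
[ 8. 57.] 4 [ 0.547 -0.025  0.05 ] [-0.03  0.58  1.89 -0.11  0.69  0.24]
[ 6. 68.] 10 [ 0.547 -0.026  0.045] [ 0.03  0.6   1.87 -0.26  0.72  0.41]
[ 2. 86.] 20 [ 0.547 -0.027  0.037] [ 0.11  0.65  1.85 -0.47  0.81  0.65]
[ -7. 104.] 31 [ 0.546 -0.03   0.029] [ 0.2   0.72  1.8  -0.63  0.94  0.84]
[-62. 118.] 36.1 [0.555 0.017 0.032] [ 0.3   0.77  1.73 -0.64  1.07  0.92]
[-57. 124.] 38.4 [0.553 0.009 0.034] [ 0.31  0.78  1.73 -0.66  1.09  0.94]
[-38. 146.] 47.2 [ 0.547 -0.025  0.038] [ 0.31  0.83  1.72 -0.77  1.19  1.01]
[-16. 163.] 50 [ 0.542 -0.052  0.05 ] [ 0.28  0.82  1.74 -0.82  1.21  1.02]
[ 18. 181.] 27.3 [ 0.542 -0.05   0.115] [ 0.13  0.55  1.82 -0.54  1.    0.67]
[ 54. 193.] 0.0 [ 0.538 -0.071  0.196] [-0.15  0.34  1.83 -0.    0.97  0.03]
[ 93. 193.] -6.0 [ 0.531 -0.11   0.212] [-0.29  0.32  1.82  0.12  1.01 -0.17]
21.902217160441673 22.075
False [ 1.07053147e-04  4.90295521e-04 -4.59577255e-06] [ 0.13469684  0.15149983 -0.86464562] 25.3333
```

View pics/e5.png

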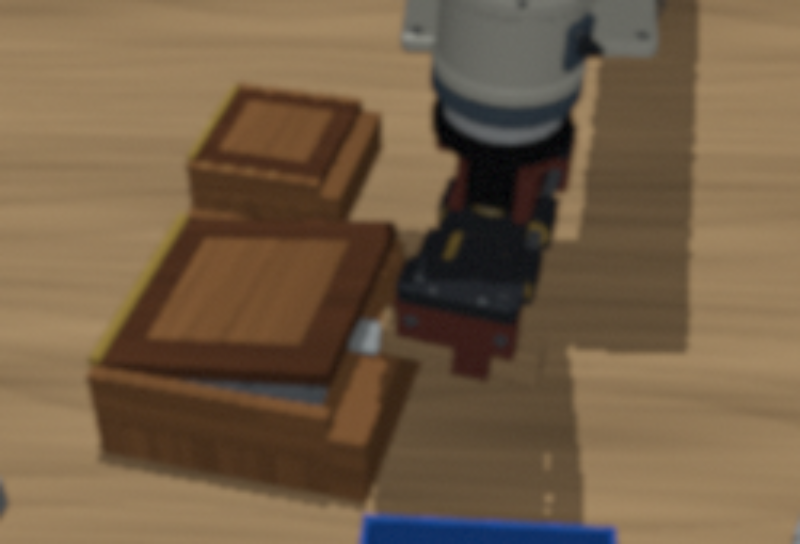

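```bash
python3 - <<'E'
from lib import *
import cv2
for p in (8,12,16,20,24,28,30.5):
    t,pp=lever(p,105); P,q=tip(t,pp); movel(P,frame=q,v=.035)
    print(p,np.round((get_tcp_pos()-P)*1000,2),np.round(get_ft_force(),1),get_time())
cv2.imwrite("pics/scene6.png",read_camera("scene")[:,:,::-1]);b=cv2.imread("pics/scene6.png")[130:300,200:450]
cv2.imwrite("pics/e6.png",cv2.resize(b,None,fx=3.2,fy=3.2))
E
```

```text
8 [0.28 0.12 0.28] [-0.7 -1.9  2. ] 25.6833
12 [ 0.35 -0.39  1.01] [-2.3 -6.3 11.3] 25.9333
16 [ 0.44 -0.52  1.45] [-2.  -5.3 14.8] 26.1833
20 [ 0.52 -0.38  1.63] [-2.7 -2.9 13.8] 26.4333
24 [ 0.54 -0.1   1.56] [-2.1 -2.2 14.9] 26.6833
28 [0.61 0.28 1.36] [-2.1  1.4 12.8] 26.9333
30.5 [0.59 0.38 1.35] [-0.9  2.3 12.9] 27.1833
```

View pics/e6.png

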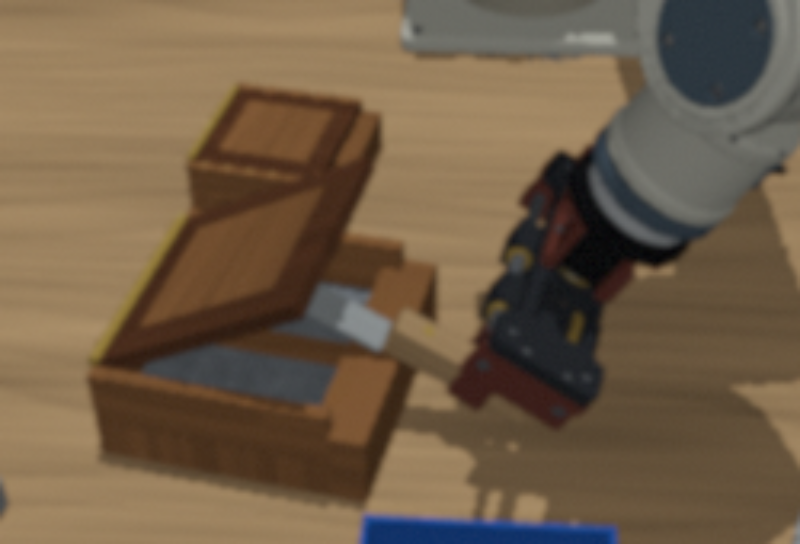

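```bash
python3 - <<'E'
from lib import *
from vis import *
from scipy.optimize import minimize_scalar
b=lambda x,y:(x/3.2+200-.4,y/3.2+130-.4)
def F(th,y,z=0): return C(75-150*np.cos(th)+z*np.sin(th),66+150*np.sin(th)+z*np.cos(th),y)
for obs,y,z in [((330,180),-73,0),((280,298),73,0),((305,318),73,-11.5),((372,170),-73,-11.5)]:
    r=minimize_scalar(lambda th:np.linalg.norm(proj("scene",F(th,y,z))[0]-b(*obs)),bounds=(0,1),method="bounded");print(r.x,r.fun,(proj("scene",F(r.x,y,z))[0]-[200,130])*3.2)
t,p=lever(30.5,105);print(t,[ (a,U(r,a)) for a in (.45,.5,.55) for r in (85,90)])
E
```

```text
0.5011916539751603 14.252023121081027 [367.35207488 154.48132719]
0.5607958977556801 2.0609385725225438 [283.91846417 292.66167023]
0.5130308610054364 0.5698658128602149 [302.16952059 317.67990799]
0.5152551672016912 1.5385413383244266 [375.03497382 166.34930354]
[ -6.52893815 103.29152811] [(0.45, array([-6.54010734, 92.61692872])), (0.45, array([-11.04234285,  94.79175639])), (0.5, array([-5.10791145, 96.65897132])), (0.5, array([-9.49582426, 99.05609901])), (0.55, array([ -3.47548751, 100.62438246])), (0.55, array([ -7.73811012, 103.2378186 ]))]
```

```bash
python3 - <<'E'
from lib import *
import cv2
for t,p,v in [(*lever(26,105),.06),((-35,105),29,.1),((-57,112),32,.1),(*swing(.46,147,50),.06)]:
    P,q=tip(t,p); movel(P,frame=q,v=v)
wait(.1); f0=get_ft_force(); print(f0,get_time())
for a in np.arange(.5,.76,.05):
    r=np.interp(a,[.5,.9],[147,128])
    t,pp=swing(a,r,50); P,q=tip(t,pp); movel(P,frame=q,v=.05)
    print(round(a,2),round(pp,1),np.round((get_tcp_pos()-P)*1000,2),np.round(get_ft_force()-f0,1),get_time())
cv2.imwrite("pics/scene7.png",read_camera("scene")[:,:,::-1]);b=cv2.imread("pics/scene7.png")[130:300,200:450]
cv2.imwrite("pics/e7.png",cv2.resize(b,None,fx=3.2,fy=3.2))
E
```

```text
[-0.05192595 -0.84451558 -1.07126074] 28.6083
0.5 38.5 [-0.09 -0.15  0.03] [-0.6  0.2 -0.8] 28.875
0.55 40.7 [-0.27 -0.2  -0.14] [0.6 0.7 0.2] 29.2
0.6 42.7 [-0.23 -0.19 -0.11] [ 0.9  0.5 -1. ] 29.5333
0.65 44.6 [-0.15 -0.3   0.04] [ 0.1  0.6 -1.3] 29.8667
0.7 46.5 [-0.23 -0.34  0.07] [-0.4  0.5  0.4] 30.2
0.75 48.2 [-0.21 -0.31  0.06] [-0.   1.2  0.8] 30.5333
```

View pics/e7.png

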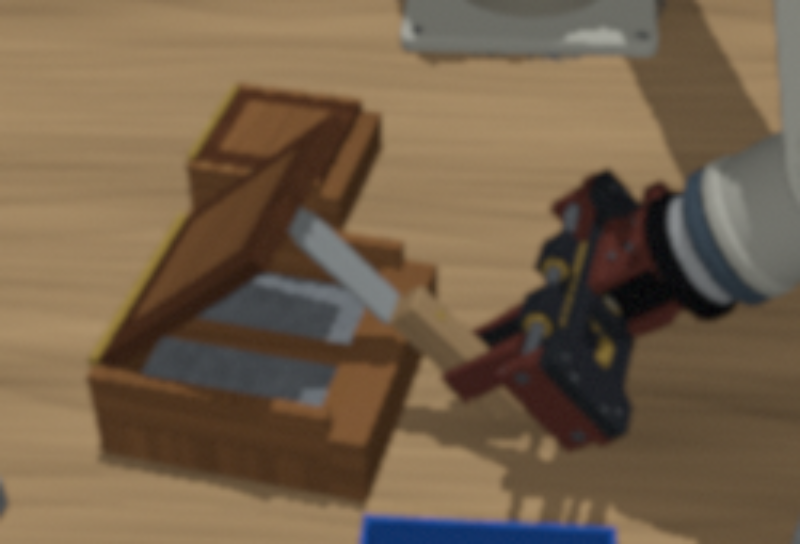

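```bash
python3 - <<'E'
from lib import *
import cv2
for a in np.arange(.82,1.24,.08):
    r=np.interp(a,[.75,.9],[134,130])
    t,pp=swing(a,r,50); P,q=tip(t,pp); movel(P,frame=q,v=.06)
    print(round(a,2),round(pp,1),np.round((get_tcp_pos()-P)*1000,2),np.round(get_ft_force(),1),get_time())
cv2.imwrite("pics/scene8.png",read_camera("scene")[:,:,::-1]);b=cv2.imread("pics/scene8.png")[100:300,200:450]
cv2.imwrite("pics/e8.png",cv2.resize(b,None,fx=3,fy=3))
E
```

```text
0.82 50 [-0.14 -0.25  0.08] [ 0.7  0.2 -2.1] 30.9333
0.9 50 [ 0.04 -0.22  0.37] [ 0.4  0.7 -1.6] 31.2583
0.98 47.3 [-0.06 -0.21  0.26] [ 0.5  0.1 -2.4] 31.6083
1.06 40.0 [-0.29 -0.34 -0.06] [-0.2  0.1 -2.4] 32.1
1.14 32.7 [-0.41 -0.39 -0.33] [ 0.9  0.3 -2.4] 32.6
1.22 25.5 [-0.46 -0.34 -0.45] [ 0.9  0.5 -2.9] 33.1083
```

View pics/e8.png

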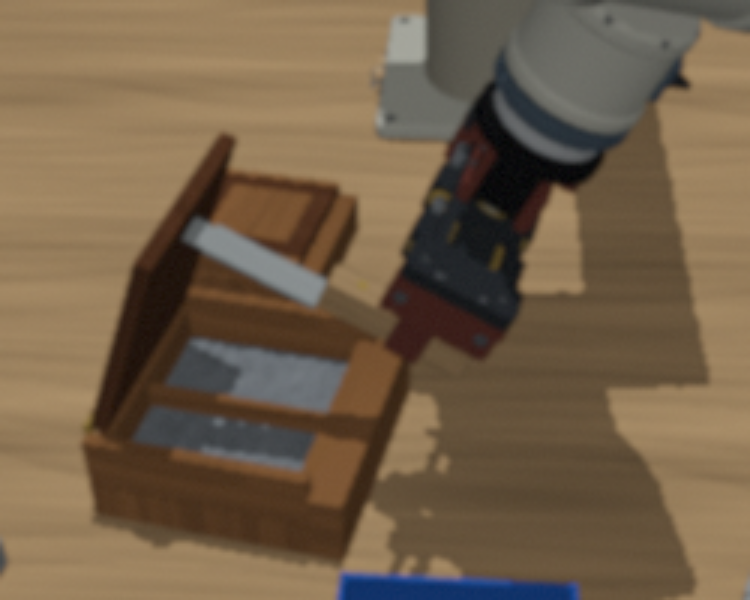

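```bash
python3 - <<'E'
from lib import *
import cv2
for a in (1.35,1.5,1.65,1.76,1.84):
    t,pp=swing(a,130,50); P,q=tip(t,pp); h=movel(P,frame=q,v=.08,until_force=15)
    print(round(a,2),h,round(pp,1),np.round((get_tcp_pos()-P)*1000,2),np.round(get_ft_force(),1),get_time())
    if h: break
cv2.imwrite("pics/scene9.png",read_camera("scene")[:,:,::-1]);b=cv2.imread("pics/scene9.png")[80:300,180:450]
cv2.imwrite("pics/e9.png",cv2.resize(b,None,fx=2.7,fy=2.7))
E
```

```text
1.35 False 13.6 [-0.45 -0.4  -0.46] [ 0.9  0.5 -2. ] 33.7583
1.5 False 0.0 [-0.48 -0.01 -0.85] [-0.4 -0.1 -1.3] 34.4417
1.65 False -3.0 [-0.2  -0.12 -0.55] [-0.9 -0.1 -1. ] 34.8667
1.76 False -5.2 [-0.1  -0.1  -0.38] [ 0.3 -0.7 -0.6] 35.2083
1.84 False -6.8 [-0.06 -0.07 -0.26] [-0.3  0.  -1.7] 35.5
```

View pics/e9.png

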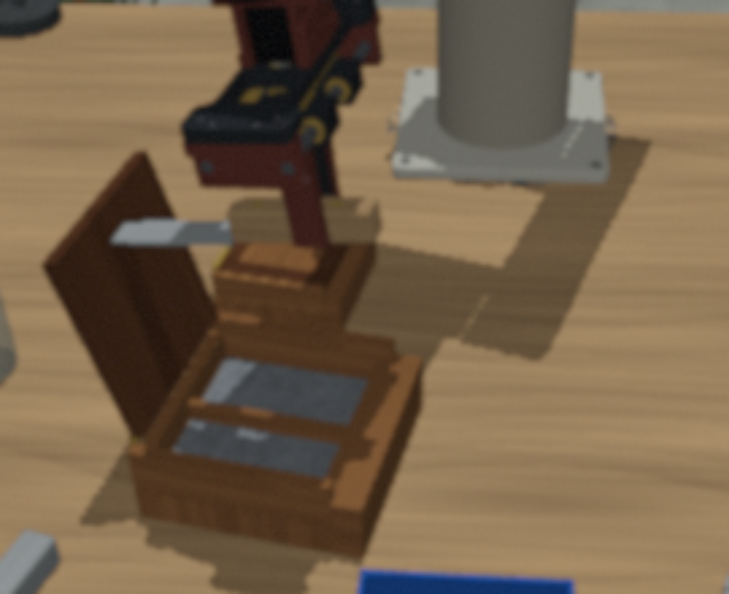

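```bash
python3 - <<'E'
from lib import *
import cv2
p0=get_tcp_pos(); c,s=np.cos(CY),np.sin(CY)
movel(p0-np.array([c,s,0])*.12,v=.25)
q,K=quat(KY); g=KO+K@[GX,0,GZ]
move_pose(g+[0,0,.10],q); wait(.05); f0=get_ft_force()
movel(g+[0,0,.03],v=.15); h=movel(g+[0,0,.0005],v=.04,until_force=15); wait(.1)
print(h,get_ft_force()-f0,get_tcp_pos()-g,get_time())
command_gripper(.5); movel(g+[0,0,.08],v=.25)
cv2.imwrite("pics/scene10.png",read_camera("scene")[:,:,::-1]);print(get_time())
from vis import *
from scipy.optimize import minimize_scalar
b=lambda x,y:(x/2.7+180-.4,y/2.7+80-.4)
def F(th,y,z=0): return C(75-150*np.cos(th)+z*np.sin(th),66+150*np.sin(th)+z*np.cos(th),y)
for obs,y,z in [((145,152),-73,-11.5),((50,267),73,-11.5)]:
    r=minimize_scalar(lambda th:np.linalg.norm(proj("scene",F(th,y,z))[0]-b(*obs)),bounds=(1.2,2.2),method="bounded");print("theta",r.x,r.fun)
E
```

```text
False [-0.8508831   0.10283786  0.95735987] [-6.16114910e-05 -5.16207123e-05  5.81737432e-04] 39.0333
40.1083
theta 1.849758965017703 0.850689545658552
theta 1.8607188959937588 1.123070665154594
```

View pics/scene10.png

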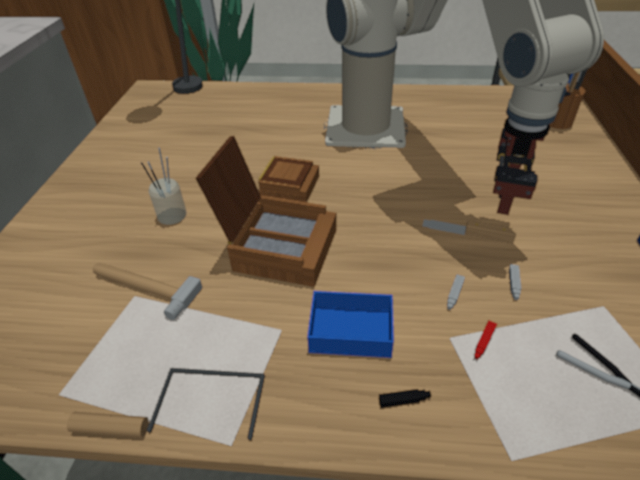

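```bash
cat > punch.py <<'E'
from lib import *
import cv2
def ikj(P,q): return inverse_kinematics(P,q)
def plan(c,yaw,py):
    best=None
    for s1 in (1,-1):
        q1,K=quat(yaw,0,s1); g=np.array([*c,0])+K@[-.006,0,.003]
        for cy in (CY,CY+np.pi):
            for s2 in (1,):
                q2,K2=quat(cy,0,s1)
                d=C(-6,29,py)+K2@[-.006,0,.003]
                j1=ikj(g,q1);j2=ikj(d,q2)
                if j1 is None or j2 is None: continue
                cost=max(abs(j1-get_joint_pos()))+max(abs(j2-j1))
                if best is None or cost<best[0]: best=(cost,g,q1,d,q2)
    return best
def do(c,yaw,py):
    _,g,q1,d,q2=plan(c,yaw,py)
    up=np.array([0,0,1.])
    move_pose(g+.06*up,q1); movel(g,v=.12)
    command_gripper(0.); print("w",get_grip_width()*88,get_ft_force(),get_time())
    movel(g+.11*up,v=.3); move_pose(d+.09*up,q2); movel(d+.012*up,v=.2)
    h=movel(d,v=.05,until_force=8); print(h,get_tcp_pos()-d,get_time())
    command_gripper(.36); movel(d+.12*up,v=.3); print(get_time())
E
python3 - <<'E'
from punch import *
for a in [((.6272,.1757),-.36,-39),((.5947,.2909),-.145,39)]:
    b=plan(*a); print(b)
do((.6272,.1757),-.36,-39)
cv2.imwrite("pics/scene11.png",read_camera("scene")[:,:,::-1])
E
```

```text
(np.float64(2.5347293686969428), array([0.62158462, 0.17781365, 0.003     ]), array([0.        , 0.82227557, 0.56908952, 0.        ]), array([ 0.48483883, -0.14609578,  0.032     ]), array([ 0.        ,  0.99580748, -0.09147379,  0.        ]))
(np.float64(2.6189240253570496), array([0.58876296, 0.29176695, 0.003     ]), array([0.        , 0.75646957, 0.65402889, 0.        ]), array([ 0.56153351, -0.16030586,  0.032     ]), array([ 0.        ,  0.99580748, -0.09147379,  0.        ]))
w 15.749959534169694 [0.65188903 0.33778829 1.80603107] 42.825
False [ 1.85893115e-05 -1.93138278e-05  1.53133831e-04] 45.6
46.625
```

View pics/scene11.png

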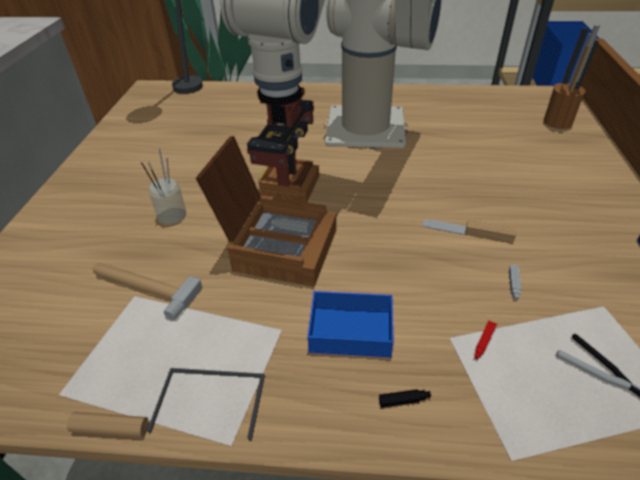

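```bash
python3 - <<'E'
from punch import *
do((.5947,.2909),-.145,39)
p=get_tcp_pos(); movel(p+[-.05,.2,.1],v=.35); print(get_time())
for n in("top","scene"): cv2.imwrite(f"pics/{n}12.png",read_camera(n)[:,:,::-1])
a=cv2.imread("pics/top12.png")[190:330,300:460];b=cv2.imread("pics/scene12.png")[120:300,180:420]
cv2.imwrite("pics/f1.png",cv2.resize(a,None,fx=4,fy=4));cv2.imwrite("pics/f2.png",cv2.resize(b,None,fx=3,fy=3))
E
```

```text
w 15.606033292592414 [ 0.4254798  -0.08789778  1.60726456] 49.3917
False [ 4.64279854e-05 -3.64490914e-05  1.64881524e-04] 52.5
53.525
54.3333
```

View pics/f1.png

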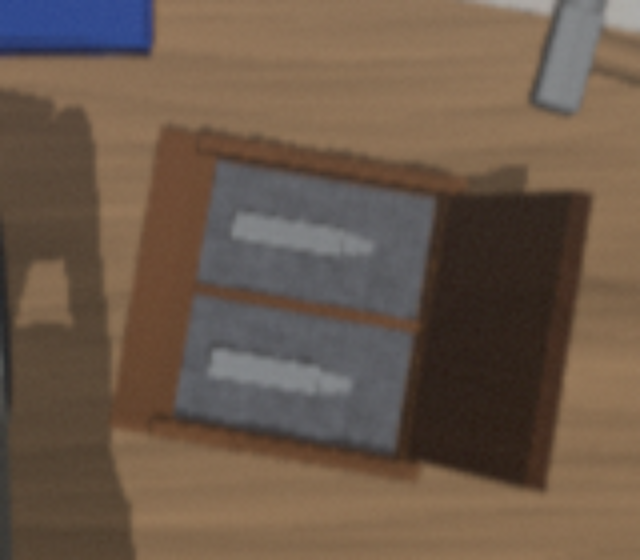

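View pics/f2.png

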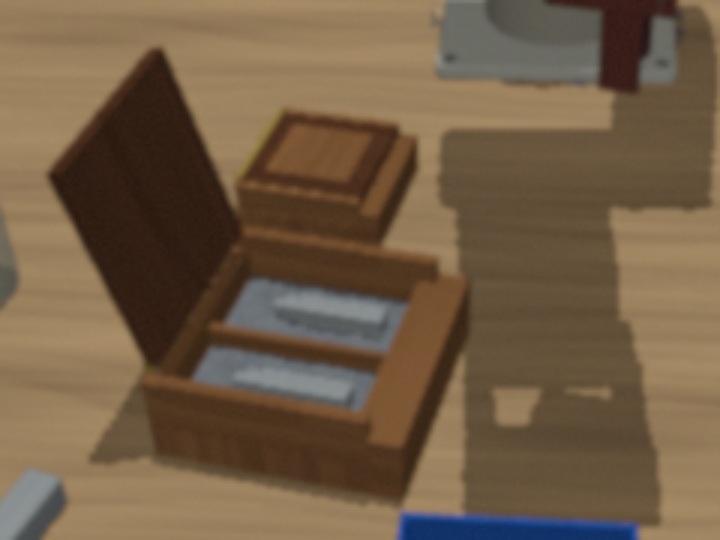

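View pics/scene12.png

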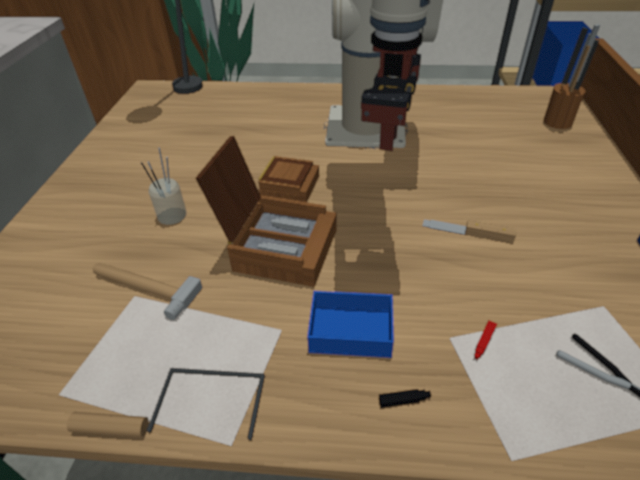

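Top crop: each pocket holds one punch lying down, at about (300,235) and (280,370), and the cover leans back. In the scene view the knife is flat at (468,230), and the tray, hammer and jar haven't moved. I'm handing in.

```bash
python3 - <<'E'
from station import *
job_done(); print(get_time())
E
```

```text
the job is handed in; nothing more can be done
the job is handed in; nothing more can be done
```

The job is handed in. The cover is open and leaning back, the knife is flat on the bench, and one punch lies in each pocket. The clock read about 54 s of the 72 s allowed just before hand-in.

- **Cover:** I worked the blade into the gap and levered the cover up over the ledge. Then I pushed it over with the knife tip. The last measurement from the scene camera put it at about 1.85 rad, past upright.
- **Knife:** It went back to about where it started, clear of the case.
- **Last checks:** In the final top and scene pictures the cover was still leaning back. The jar, hammer and tray look where they were at the start; I judged that by eye.
- **What went wrong:** On the first try at lifting past the lever stroke, the knife slipped in the grip and pitched down. I laid it flat on the bench with the cover only about 0.14 rad open, gripped it further back, and levered again with the blade deeper. So the knife touched the bench once before the cover was open. That landing pressed with about 13 N, the highest force change I printed.

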